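# Tip the used sample tubes into the tub and log the count

## Robot

A 6-joint arm with a two-finger parallel gripper is mounted at the origin on the work surface. World frame = base frame: x ahead of the robot, y to its left, z up, the work surface at z = 0. Lengths are in m, angles in rad, forces in N, time in s.
With the tool pointing down it reaches from about 0.275 to 0.825 m from the base axis. Payload 5.2 kg.
Tool frame: the origin (TCP) lies midway between the tips of the shut fingers; the grasp point (between the pads) lies 19 mm behind it; x points along the fingers, z is the direction in which the jaws open and shut, and the axes are right-handed (so a half turn about x gives the same grasp; the last joint's range is limited). The gripper opens to 93 mm and grips with 3 to 60 N. Pads are 15 mm wide; open, the fingers measure 128 mm over their backs; the gripper's body (75 mm by 188 mm) begins 65 mm behind the grasp point.
Start: joints at [1.078, 0.259, 1.535, -0, 1.348, -0.203], TCP at [0.157, 0.527, 0.181] pointing down, gripper open.
Joint ranges: [-3.14, 3.14], [-0.91, 2.08], [0.19, 2.58], [-1.22, 4.36], [0.22, 2.71], [-3.12, 3.12]. Speed limits (rad/s): [2.57, 2.57, 3.14, 3.14, 3.14, 3.14].

## Interface

Orientations are given as a unit quaternion [x, y, z, w].
In Python, from bench import readout, snapshot, order gives the robot as it stands. The module is installed in compiled form; this text tells all that it offers.
- The arm moves only by the shell command python3 -m inch 'ROWS' [FORCE]. ROWS is JSON, a list of rows, each a list of 7 numbers: the shift along the tool's x, y, z normalised to -1 to 1, where 1 is 0.2 m, then the turn, a rotation vector about the tool's x, y, z normalised to -1 to 1, where 1 is 90 degrees, then the closure, from 0 (fully open) to 1 (shut). A call has 1 to 12 rows; each row is the pose to reach, as a shift and turn from the pose commanded when the call began, along the tool's axes at that moment; what a row does not reach only later rows make up. A row lasts 1/10 s, in which the tool goes at most 50 mm and 8.59 degrees, less where a joint would pass 70% of its speed; a pose out of reach is approached as far as the arm can. A call with a number of a shift or a turn outside -1 to 1 is refused whole. A call with a gripper value outside its range is refused whole. The fingers move at their own pace and stop on an object; FORCE is the grip in N (left out, the last holds). Time passes only in rows, so rows that repeat a pose let the fingers close. It gives the time, the measured TCP pose, the force and the opening at its end, in the units of the state.
- readout.state(): the state, without advancing time (a new reading comes with each control period).
- snapshot(name): name is "scene" or "top" or "wrist"; returns a dict with "img" (480x640x3 uint8, red, green, blue), "fx", "fy", "cx", "cy" (pixels), "position" and "rotation" of the camera in the world. Camera axes: x right, y up, looking along -z (the intrinsics and any distortion apply to the point x, -y, -z); pixel columns grow to the right and rows downward; lengths in m; the calibration is good to about 2 mm. A picture is of the moment at which its call begins. There is no depth.
- order.finish_job(): hands the job in, once; it reports no verdict.
The state is a dict: "t": time; "joint_positions": joint angles; "joint_velocities": joint speeds; "joint_efforts": joint torques, N m; "tcp_pos": TCP position; "eef_rot": TCP orientation; "wrist_force": force on the tool from outside, world axes, zero at the start; "wrist_torque": the same for the moment, N m; "width": finger opening in m.
Only numpy, scipy, OpenCV 4.12 (cv2) and the standard library are available. Lean on these libraries where they do the work, as an engineer would, in place of code of your own. Each camera call takes 0.05 s, during which the arm holds its last target. There are 200 camera calls.

## Task

Swing the red lever handle over, smoothly and without haste, so that the yellow trough tips and all three used tubes roll out into the navy tub under it, touching neither the trough nor the tubes; then bring the lever all the way back so that the trough stands level again. Finally log the three tubes: roll the thumbwheel of the tally counter by its edge until the 3 stands in the middle of its window. Leave the tub where it is, and everything else on the table undisturbed.

Things in the scene. Friction and masses are not known exactly. Their poses are not given: they have to be found in the camera images.
- stand: Grey tipping stand, fixed to the table; origin on the table midway between its two uprights. x horizontal, to the side to which the trough empties (away from the robot, give or take the yaw), y along the pivot axis, z up. Uprights at y = +-104 mm, 12 mm thick (y), 50 mm wide (x), 200 mm high; feet x -115 to 95 mm, y +-92 to 116 mm, 20 mm high
- pivot (a point): Centre of the pivot axis, 180 mm above the stand's origin, with the stand's axes (does not tilt)
- cradle (a joint): Tilt of the cradle about the pivot axis, rad: 0 = trough level, lever leaning back at its rest stop; grows as it tips towards the stand's +x, to a stop at 2.15. The tubes have all rolled out by about 2.0. Stiff pivot: it stays where it is left, and takes about 3 to 5 N at the handle
- handle (a point): Middle of the red round handle bar: 18 mm thick, 76 mm long, free all round, parallel to the pivot axis, on the stand's -y side (y -126 to -202 mm, this point -166), on a 12 mm lever rod in the plane y = -126. Radius 100 mm about the pivot: at joint c it is at x = 100 sin(c - 0.873), z = 100 cos(c - 0.873) mm from the pivot (50 deg back at 0, 73 deg forward at 2.15). It does not spin on the rod
- trough: Open yellow sheet trough, fixed in the cradle between the uprights, 130 mm along the pivot axis, 145 mm long, 72 mm deep, with a sloping front lip; origin on the pivot axis. At rest its floor is 40 mm below the pivot and its rims 25 to 30 mm above
- tube1: Used sample tube with a blue screw cap, 30 mm diameter, 105 mm long, 40 g; lies along the pivot axis in the trough at the start. Origin at its middle, y along its length towards the cap
- tube2: Used sample tube with a blue screw cap, 30 mm diameter, 105 mm long, 40 g; lies along the pivot axis in the trough at the start. Origin at its middle, y along its length towards the cap
- tube3: Used sample tube with a blue screw cap, 30 mm diameter, 105 mm long, 40 g; lies along the pivot axis in the trough at the start. Origin at its middle, y along its length towards the cap
- tub: Navy open tub standing loose under and in front of the trough, 200 (x) x 150 (y) x 75 mm high, walls and floor 5 mm, 0.5 kg; origin at the centre of its underside. It is already where it belongs
- counter: Tally counter, fixed to the table: grey housing 120 (x) x 66 (y) mm, sides 39 mm high with 14 mm wide (x) axle bearings up to 60 mm; origin under its centre. x horizontal away from the robot, give or take the yaw, y along the wheel's axis, z up. The black-framed window stands off the wheel's rim on the +x side, 35 degrees above the level; its frame reaches x = 25 to 60 mm, up to 103 mm above the table
- wheel_axis (a point): Centre of the thumbwheel, 52 mm above the counter's origin, with the counter's axes (does not turn). White wheel with knurled black edges, 90 mm in diameter, 30 mm wide (y), black digits 17 mm high on the rim. Its upper part is free on top and at both faces: its edge can be pinched across the faces or rubbed with a fingertip
- wheel (a joint): Turn of the thumbwheel, rad: the digit in the window is joint / 0.628 (digits 0 to 9, 3 is at 1.885). It grows as the top of the wheel goes to the counter's +x (away from the robot) and falls as the top is drawn towards the robot. No clicks; light friction (0.04 N m), it stays where it is left; stops at -0.15 and 5.8
- dishes: Bystander: stack of three petri dishes, 90 mm diameter, 45 mm high, origin under its centre
- tip_box: Bystander: box of pipette tips with a yellow lid, 87 x 122 x 65 mm, origin under its centre
- tube_rack: Bystander: yellow rack with three tubes, 245 x 100 x 76 mm (117 mm with the tubes), origin under its centre
- marker: Bystander: felt marker with red cap, 135 mm long, lying along its x, 16 mm thick, origin under its middle
- pipette: Bystander: pipette lying along its x, 240 mm long, 22 mm thick, origin under its middle
There are look-alikes about, which are no part of the job. What is shaped like the tube3 but turquoise is not meant.

How it is judged:
On the way, in this order (a step that is already met when the one before it is completed fails the run):
1. all three tubes lie in the tub (x of tube1 in the frame of tub between -0.098 and 0.098 m and y of tube1 in the frame of tub between -0.074 and 0.074 m and z of each of tube1, tube2, tube3 in the frame of tub below 0.075 m and x of tube2 in the frame of tub between -0.098 and 0.098 m and y of tube2 in the frame of tub between -0.074 and 0.074 m and x of tube3 in the frame of tub between -0.098 and 0.098 m and y of tube3 in the frame of tub between -0.074 and 0.074 m), for 0.2 s.
2. the cradle is back at its rest stop, trough level (value of joint cradle below 0.12 rad), for 0.1 s.
3. the 3 stands in the counter's window (value of joint wheel between 1.735 and 2.035 rad), for 0.2 s.
At the end, for the whole second after the job is handed in: All three tubes lie at rest inside the tub (their middles within its walls and below its rim), the cradle is within 0.12 rad of its rest stop, the wheel rests with the 3 in its window (joint 1.885 +- 0.15 rad) (all of step 1 and all of step 3 and value of joint cradle below 0.12 rad and linear speed of each of tube1, tube2, tube3 below 0.03 m/s and velocity of joint wheel between -0.05 and 0.05 rad/s); the robot touches nothing.
It fails at once if the robot touches a tube (over 0.5 N) (contact force between any of the fingers, the arm and tube1 above 0.5 N or contact force between any of the fingers, the arm and tube2 above 0.5 N or contact force between any of the fingers, the arm and tube3 above 0.5 N).
It fails at once if the robot pushes on the trough itself (over 2 N) (contact force between any of the fingers, the arm and trough above 2 N).
It fails at once if the cradle is flung or let slam (over 4 rad/s) (velocity of joint cradle above 4 rad/s or velocity of joint cradle below -4 rad/s).
It fails at once if the tub is moved by more than 30 mm (distance of tub from where it was at the start of the episode above 0.03 m).
It fails at once if a bystander is moved by more than 30 mm (distance of any of dishes, tip_box, tube_rack, marker, pipette from where it was at the start of the episode above 0.03 m).
It also fails if it takes over 72 s, if anything falls off the work surface, if the arm or the gripper's body presses on something with over 40 N, if the wrist force passes 120 N, or if a joint passes its speed limit or range.

## Working session

There is one attempt and no reset: what is moved stays moved. The work goes in short steps, Python scripts to look and compute and a shell command to move; the robot and the scene stay as the last step left them, time stands still between calls to the robot, and variables do not carry over. Pictures are saved under pics/ and viewed, about 8 in all and at most 12, crops included, and the job is handed in when it is done.

```bash
mkdir -p pics
cat > h.py <<'E'
import numpy as np, cv2
from bench import readout, snapshot, order
def snap(n,f):
    s=snapshot(n); cv2.imwrite(f'pics/{f}.png',s['img'][:,:,::-1]); np.savez(f'pics/{f}.npz',**{k:np.array(v) for k,v in s.items()}); return s
def load(f): return dict(np.load(f'pics/{f}.npz'))
def ray(s,u,v):
    d=np.array([(u-s['cx'])/s['fx'],-(v-s['cy'])/s['fy'],-1.]); return np.array(s['position']),np.array(s['rotation'])@d
def onz(s,u,v,z):
    p,d=ray(s,u,v); return p+d*(z-p[2])/d[2]
def proj(s,P):
    q=np.array(s['rotation']).T@(np.array(P)-s['position']); return s['cx']+s['fx']*q[0]/-q[2], s['cy']-s['fy']*q[1]/-q[2]
E
python3 - <<'E'
from h import *
for n in('scene','top'):
    s=snap(n,n+'0'); print({k:v for k,v in s.items() if k!='img'})
print(readout.state())
E
```

```text
{'fx': 472.29965506176035, 'fy': 472.29965506176035, 'cx': 316.92145746102176, 'cy': 229.88546657350201, 'position': array([1.0810664 , 0.11423457, 1.0693684 ]), 'rotation': array([0.19735101, 0.21544597, 0.71275866, 0.63766033])}
{'fx': 558.5520127024373, 'fy': 558.5520127024373, 'cx': 320.6437423876691, 'cy': 243.2776869793241, 'position': array([0.3969198 , 0.04043021, 1.32482588]), 'rotation': array([-0.02582364,  0.02979568,  0.71395776, -0.69907773])}
{'t': 0.1, 'joint_positions': array([ 1.07821168e+00,  2.59245758e-01,  1.53593393e+00, -1.03582359e-05,
        1.34799430e+00, -2.02786784e-01]), 'joint_velocities': array([-6.93542869e-05, -1.50846358e-04, -5.17426535e-03, -1.27796593e-03,
        3.85987258e-04, -1.91403638e-03]), 'joint_efforts': array([ 1.01835682e-03, -4.38205791e+01, -2.84646535e+01,  7.21332198e-02,
        3.61653138e-02, -4.68123119e-05]), 'tcp_pos': array([0.15688597, 0.52659699, 0.18072993]), 'eef_rot': array([-0.42280477,  0.56746066,  0.42232435,  0.56645094]), 'wrist_force': array([-0.38609828, -0.67491034,  0.17663858]), 'wrist_torque': array([-0.05518779, -0.03944694,  0.0421921 ]), 'width': 0.09300756468643599}
```

```bash
sed -i "s/^import numpy.*/&\nfrom scipy.spatial.transform import Rotation as R/; s/np.array(s\['rotation'\])/R.from_quat(s['rotation']).as_matrix()/" h.py; cat h.py | tail -8
```

```text
s=snapshot(n); cv2.imwrite(f'pics/{f}.png',s['img'][:,:,::-1]); np.savez(f'pics/{f}.npz',**{k:np.array(v) for k,v in s.items()}); return s
def load(f): return dict(np.load(f'pics/{f}.npz'))
def ray(s,u,v):
    d=np.array([(u-s['cx'])/s['fx'],-(v-s['cy'])/s['fy'],-1.]); return np.array(s['position']),R.from_quat(s['rotation']).as_matrix()@d
def onz(s,u,v,z):
    p,d=ray(s,u,v); return p+d*(z-p[2])/d[2]
def proj(s,P):
    q=R.from_quat(s['rotation']).as_matrix().T@(np.array(P)-s['position']); return s['cx']+s['fx']*q[0]/-q[2], s['cy']-s['fy']*q[1]/-q[2]
```

View pics/scene0.png

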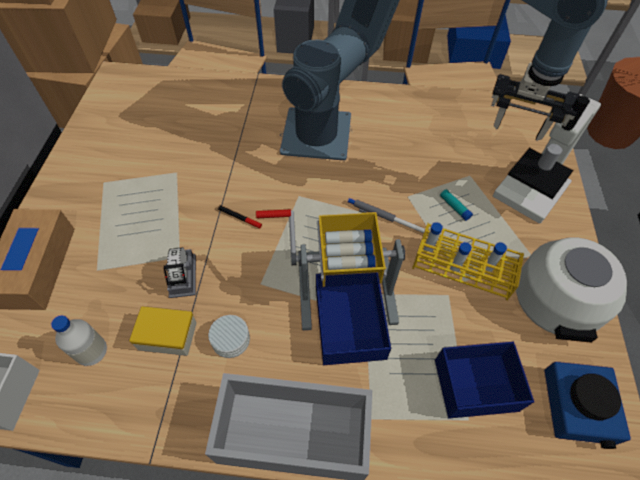

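View pics/top0.png

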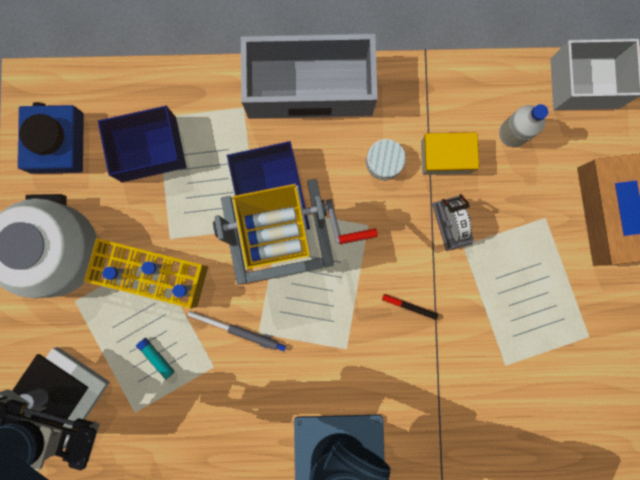

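Scene: trough with three white tubes at (350,245), red handle near (293,235), counter (178,270). Top: the handle is at (357,237), and the tub under the trough is at (263,180). The navy tub at (142,143) and the turquoise tube at (155,358) are look-alikes. The red-capped marker at (410,306) is a bystander and not the handle. I'll crop and measure.

Run:
```python
from h import *
a,b=load('scene0'),load('top0')
def crop(s,x,y,w,h): return cv2.resize(s['img'][y:y+h,x:x+w],(400,300),interpolation=cv2.INTER_CUBIC)
m=np.vstack([np.hstack([crop(a,260,190,160,120),crop(b,205,145,180,135)]),np.hstack([crop(a,145,230,80,60),crop(b,420,185,80,60)])])
cv2.imwrite('pics/c1.png',m[:,:,::-1])
for n,s in(('scene',a),('top',b)):
    h=cv2.cvtColor(s['img'],cv2.COLOR_RGB2HSV)
    M=(((h[...,0]<6)|(h[...,0]>174))&(h[...,1]>170)&(h[...,2]>90)).astype('uint8')
    k,l,st,c=cv2.connectedComponentsWithStats(M)
    for i in range(1,k):
        if st[i,4]>25:
            pts=np.argwhere(l==i)[:,::-1].astype(np.float32)
            r=cv2.minAreaRect(pts); bx=cv2.boxPoints(r); print(n,st[i,4],c[i].round(1),r, [onz(s,*q,.244).round(3)[:2] for q in bx], onz(s,*r[0],.244).round(4))
```

```text
scene 247 [272.9 213.3] ((273.0174865722656, 213.34912109375), (7.1910176277160645, 34.257205963134766), 87.1375961303711) [array([ 0.493, -0.078]), array([ 0.48 , -0.005]), array([ 0.499, -0.002]), array([ 0.511, -0.074])] [ 0.4956 -0.0397  0.244 ]
scene 81 [253.  222.4] ((253.00003051757812, 222.50001525878906), (16.54690170288086, 4.472135543823242), 26.56505012512207) [array([ 0.522, -0.097]), array([ 0.511, -0.094]), array([ 0.526, -0.06 ]), array([ 0.537, -0.062])] [ 0.5242 -0.0781  0.244 ]
top 302 [357.9 235.7] ((357.9488220214844, 235.73573303222656), (7.885908603668213, 38.44776153564453), 79.04593658447266) [array([ 0.496, -0.001]), array([ 0.509, -0.075]), array([ 0.494, -0.078]), array([ 0.481, -0.004])] [ 0.4953 -0.0394  0.244 ]
top 108 [392.1 300. ] ((392.1933288574219, 299.9974060058594), (19.313074111938477, 5.600073337554932), 21.037511825561523) [array([ 0.372, -0.083]), array([ 0.382, -0.087]), array([ 0.368, -0.121]), array([ 0.358, -0.117])] [ 0.3696 -0.1021  0.244 ]
```

View pics/c1.png

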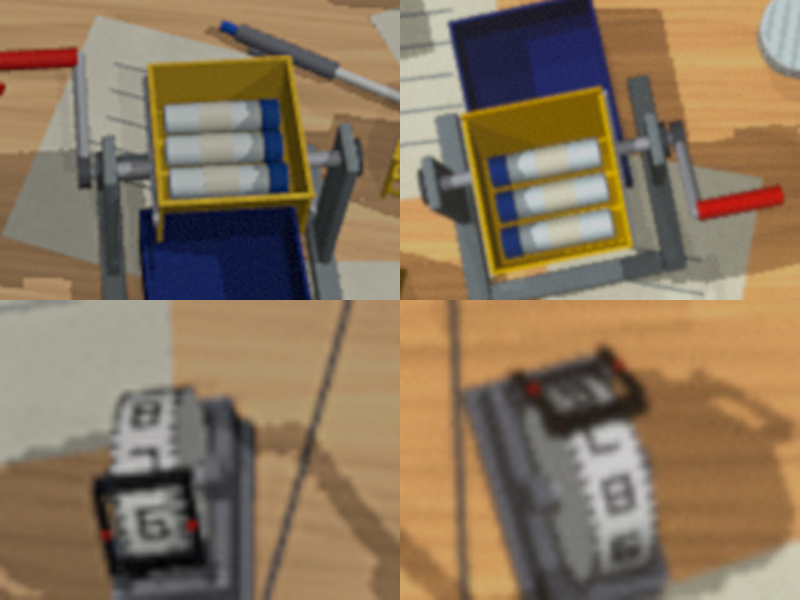

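The crop confirms the red handle on the lever rod at −y and the three tubes in the trough. The counter window reads 6, with 7 and 8 behind it, so it has to turn about −1.885 rad. Next: counter pose and move targets.

```bash
cat >> h.py <<'E'
def tri(s1,p1,s2,p2):
    a,d=ray(s1,*p1); b,e=ray(s2,*p2); t=np.linalg.lstsq(np.c_[d,-e],b-a,rcond=None)[0]
    P,Q=a+d*t[0],b+e*t[1]; return (P+Q)/2,np.linalg.norm(P-Q)
def ori(xdir,zdir):
    x=np.array(xdir,float);x/=np.linalg.norm(x);z=np.array(zdir,float);z-=x*(z@x);z/=np.linalg.norm(z)
    return R.from_matrix(np.c_[x,np.cross(z,x),z])
def rows(P,Rt,p0,R0):   # shift/turn in the axes of the pose p0,R0, normalised
    return np.round(np.r_[R0.inv().apply(np.array(P)-p0)/.2,(R0.inv()*Rt).as_rotvec()/(np.pi/2)],3)
E
python3 - <<'E'
from h import *
a,b=load('scene0'),load('top0')
L,e1=tri(a,(183.4,274.6),b,(446.6,202.6)); Rr,e2=tri(a,(166,277),b,(463.6,198.6))
print('marks',L,e1,Rr,e2)
M=[]
for n,s,(x0,y0,x1,y1) in(('scene',a,(145,230,225,310)),('top',b,(425,185,500,260))):
    h=cv2.cvtColor(s['img'],cv2.COLOR_RGB2HSV)[y0:y1,x0:x1]
    m=(((h[...,0]<8)|(h[...,0]>172))&(h[...,1]>140)&(h[...,2]>60)).astype('uint8')
    k,l,st,c=cv2.connectedComponentsWithStats(m); print(n,[(st[i,4],c[i]+[x0,y0]) for i in range(1,k)])
st=readout.state(); R0=R.from_quat(st['eef_rot']); p0=st['tcp_pos']; print(R0.as_matrix().round(3))
for sg in(1,-1):
    print(sg,rows([.4955,-.04,.40],ori([0,0,-1],[sg*.985,sg*.173,0]),p0,R0))
E
```

```text
marks [ 0.58073976 -0.25255126  0.08048891] 0.0007233198444085011 [ 0.58972007 -0.29266271  0.07671663] 0.00014425941811718672
scene [(np.int32(5), array([182.8, 274.6])), (np.int32(4), array([165.5, 276.5]))]
top [(np.int32(2), array([463. , 198.5])), (np.int32(7), array([446.        , 202.28571429]))]
[[-0.001 -0.958  0.286]
 [-0.001  0.286  0.958]
 [-1.     0.    -0.002]]
1 [-1.094e+00 -2.432e+00 -2.233e+00  7.050e-01 -1.000e-03  0.000e+00]
-1 [-1.094e+00 -2.432e+00 -2.233e+00 -1.295e+00 -0.000e+00 -1.000e-03]
```

```bash
python3 -m inch '[[-1,0,0,0,0,0,0],[-1,0,0,0,0,0,0],[-1,0,0,0,0,0,0],[-1,0,0,0,0,0,0],[-1,-0.2,-0.19,0.1,0,0,0],[-1,-0.4,-0.38,0.2,0,0,0],[-1,-0.6,-0.57,0.3,0,0,0],[-1,-0.8,-0.76,0.4,0,0,0],[-1,-1,-0.92,0.5,0,0,0],[-1,-1,-0.92,0.6,0,0,0],[-1,-1,-0.92,0.7,0,0,0],[-1,-1,-0.92,0.705,0,0,0]]'
cat > to.py <<'E'
import sys
from h import *
st=readout.state(); p0=st['tcp_pos'];R0=R.from_quat(st['eef_rot'])
x,y,z,yaw=map(float,sys.argv[1:5])
print(st['t'],p0.round(4),st['joint_positions'].round(2),st['wrist_force'].round(1),st['width'])
print(rows([x,y,z],ori([0,0,-1],[np.cos(yaw),np.sin(yaw),0]),p0,R0))
E
python3 to.py .4955 -.04 .38 .174
```

```text
t: 1.3
tcp_pos: [0.2967, 0.2926, 0.3812]
eef_rot: [-0.059, 0.705, 0.058, 0.704]
wrist_force: [-0.9, 0.2, -0.3]
width: 0.0926
1.3 [0.2967 0.2926 0.3812] [ 0.51 -0.05  1.41 -0.    1.78  0.34] [-0.9  0.2 -0.3] 0.09256062891214917
[ 0.006 -1.804  0.706 -0.005 -0.     0.   ]
```

```bash
python3 -m inch '[[0,-0.2,0.08,0,0,0,0],[0,-0.4,0.16,0,0,0,0],[0,-0.6,0.24,0,0,0,0],[0,-0.8,0.32,0,0,0,0],[0,-1,0.39,0,0,0,0]]'
python3 -m inch '[[0,-0.2,0.08,0,0,0,0],[0,-0.4,0.16,0,0,0,0],[0,-0.6,0.24,0,0,0,0],[0,-0.82,0.31,0,0,0,0],[0,-0.82,0.31,0,0,0,0],[0,-0.82,0.31,0,0,0,0]]'
python3 to.py .4955 -.04 .225 .174
python3 -c "
from h import *
snap('wrist','w1')"
```

```text
t: 1.8
tcp_pos: [0.4081, 0.1085, 0.3811]
eef_rot: [-0.061, 0.705, 0.061, 0.704]
wrist_force: [0.1, 0.8, 0.4]
width: 0.093
t: 2.4
tcp_pos: [0.4969, -0.0415, 0.3804]
eef_rot: [-0.06, 0.705, 0.061, 0.704]
wrist_force: [0.1, 0.1, 0.2]
width: 0.0931
2.4 [ 0.4969 -0.0415  0.3804] [-0.31  0.11  1.25  0.    1.79 -0.48] [0.1 0.1 0.2] 0.093082154473831
[ 0.777  0.007 -0.004 -0.002 -0.001 -0.001]
```

View pics/w1.png

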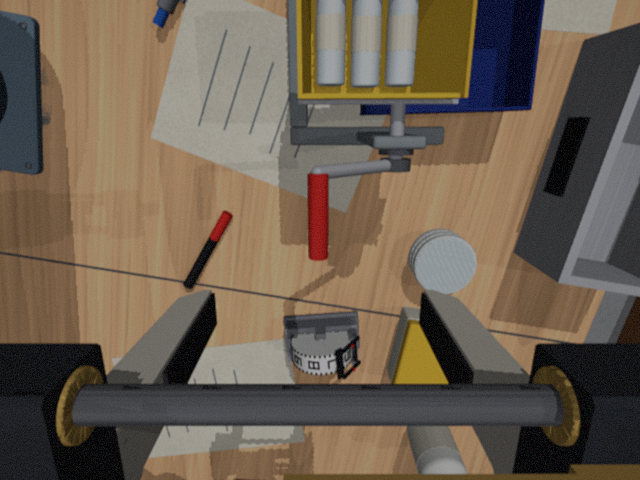

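The red handle at (318,215) lies parallel to the gripper's y axis and centred between the fingers. I'll descend and close gently.

```bash
python3 -m inch '[[0.2,0.007,-0.004,0,0,0,0],[0.4,0.007,-0.004,0,0,0,0],[0.6,0.007,-0.004,0,0,0,0],[0.7,0.007,-0.004,0,0,0,0],[0.777,0.007,-0.004,0,0,0,0],[0.777,0.007,-0.004,0,0,0,0.5],[0.777,0.007,-0.004,0,0,0,1],[0.777,0.007,-0.004,0,0,0,1],[0.777,0.007,-0.004,0,0,0,1],[0.777,0.007,-0.004,0,0,0,1],[0.777,0.007,-0.004,0,0,0,1]]' 15
python3 to.py .4955 -.04 .225 .174
python3 - <<'E'
import numpy as np
# table per row: tool x=-dz, tool z=+stand x ; relative to call start, c step .05
def p(c): return 100*np.sin(c-.873),100*np.cos(c-.873)
for k in range(4):
    c0=k*.54; print([[float(round(-(p(c0+i*.045)[1]-p(c0)[1])/200,3)),float(round((p(c0+i*.045)[0]-p(c0)[0])/200,3))] for i in range(1,13)])
E
```

```text
t: 3.55
tcp_pos: [0.4962, -0.0396, 0.2265]
eef_rot: [-0.061, 0.704, 0.061, 0.705]
wrist_force: [-0.6, 0.8, 0.5]
width: 0.0494
3.55 [ 0.4962 -0.0396  0.2265] [-0.3   0.14  1.58  0.    1.43 -0.48] [-0.6  0.8  0.5] 0.0493692334468609
[ 0.007 -0.001 -0.004 -0.     0.     0.   ]
[[-0.017, 0.015], [-0.033, 0.03], [-0.049, 0.047], [-0.063, 0.064], [-0.077, 0.081], [-0.091, 0.1], [-0.103, 0.118], [-0.114, 0.138], [-0.125, 0.158], [-0.135, 0.178], [-0.143, 0.199], [-0.151, 0.22]]
[[-0.007, 0.021], [-0.013, 0.043], [-0.018, 0.065], [-0.022, 0.087], [-0.025, 0.11], [-0.026, 0.132], [-0.027, 0.154], [-0.027, 0.177], [-0.026, 0.199], [-0.024, 0.222], [-0.021, 0.244], [-0.017, 0.266]]
[[0.005, 0.022], [0.011, 0.044], [0.018, 0.065], [0.026, 0.086], [0.035, 0.107], [0.045, 0.127], [0.056, 0.147], [0.068, 0.166], [0.08, 0.184], [0.093, 0.203], [0.108, 0.22], [0.122, 0.237]]
[[0.016, 0.016], [0.032, 0.032], [0.049, 0.046], [0.067, 0.06], [0.085, 0.073], [0.104, 0.086], [0.123, 0.097], [0.143, 0.107], [0.164, 0.117], [0.184, 0.126], [0.205, 0.133], [0.227, 0.14]]
```

```bash
python3 -m inch '[[0.005,0,0,0,0,0,1],[0.005,0,0,0,0,0,1],[0.005,0,0,0,0,0,1],[0.005,0,0,0,0,0,1],[0.005,0,0,0,0,0,1],[0.005,0,0,0,0,0,1],[0.005,0,0,0,0,0,1],[0.005,0,0,0,0,0,1]]' 15
python3 to.py .4955 -.04 .225 .174
```

```text
t: 4.35
tcp_pos: [0.496, -0.0395, 0.2251]
eef_rot: [-0.061, 0.704, 0.061, 0.704]
wrist_force: [0.8, 0.4, 0.2]
width: 0.0005
4.35 [ 0.496  -0.0395  0.2251] [-0.3   0.14  1.58 -0.    1.42 -0.48] [0.8 0.4 0.2] 0.0005352792160961414
[ 0.    -0.002 -0.003 -0.    -0.    -0.   ]
```

Width is about 0, so the fingers missed the bar. Looking.

Run:
```python
from h import *
w=snap('wrist','w2');s=snap('scene','s2')
c=s['img'][170:290,230:390]
cv2.imwrite('pics/c2.png',np.hstack([cv2.resize(w['img'],(400,300)),cv2.resize(c,(400,300),interpolation=cv2.INTER_CUBIC)])[:,:,::-1])
```

```text
(no output)
```

View pics/c2.png

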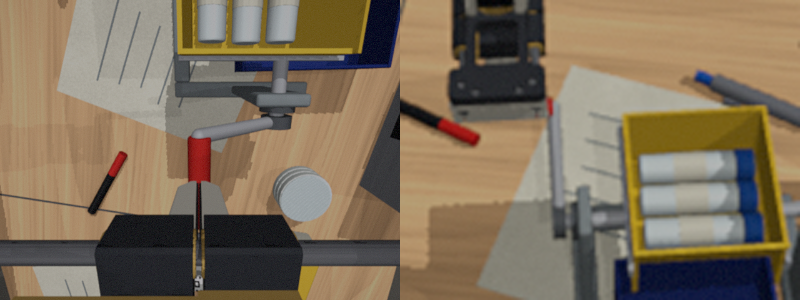

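Run:
```python
from h import *
st=readout.state()
y=np.array([-.173,.985,0]);h=np.array([.4955,-.0396,.244])
for n in('w1','w2'):
    s=load(n); print(n,s['fx'],s['position'].round(3),[np.round(proj(s,h+k*y),1) for k in(.038,0,-.038)])
    hh=cv2.cvtColor(s['img'],cv2.COLOR_RGB2HSV);M=(((hh[...,0]<6)|(hh[...,0]>174))&(hh[...,1]>170)&(hh[...,2]>90)).astype('uint8')
    k,l,ss,c=cv2.connectedComponentsWithStats(M);print([(ss[i].tolist(),c[i].round(1)) for i in range(1,k) if ss[i,4]>200])
s=load('w2');T=st['tcp_pos'];print('tcp',proj(s,T),proj(s,T+[0,0,.019]))
s=load('s2');print('tcp in scene',proj(s,T),proj(s,h+.038*y),proj(s,h-.038*y),[ (x-230)*2.5 for x in(proj(s,T)[0],)])
```

```text
w1 400.5064929721112 [0.483 0.039 0.584] [array([317. , 172.4]), array([317.2, 216.4]), array([317.3, 257.7])]
[([308, 174, 20, 86, 1614], array([317.9, 216.1])), ([210, 211, 22, 30, 290], array([220.2, 225.9]))]
w2 400.5064929721112 [0.482 0.041 0.429] [array([317.1, 217.3]), array([317.2, 291.3]), array([317.4, 357.5])]
[([301, 218, 36, 76, 2405], array([318.4, 255. ])), ([173, 243, 30, 40, 552], array([187.4, 262.3]))]
tcp (np.float64(318.11321862184064), np.float64(277.1383105446204)) (np.float64(318.1353404033254), np.float64(291.3441618558393))
tcp in scene (np.float64(273.67873083542133), np.float64(218.5763301609316)) (np.float64(290.693500823364), np.float64(212.47260296094015)) (np.float64(255.39024347478284), np.float64(214.18349290303362)) [np.float64(109.19682708855333)]
```

Run:
```python
from h import *
w=load('w2')['img'][200:420,220:420]
cv2.imwrite('pics/c3.png',cv2.resize(np.clip(w*1.5,0,255).astype('uint8'),(540,594),interpolation=cv2.INTER_CUBIC)[:,:,::-1])
```

```text
(no output)
```

View pics/c3.png

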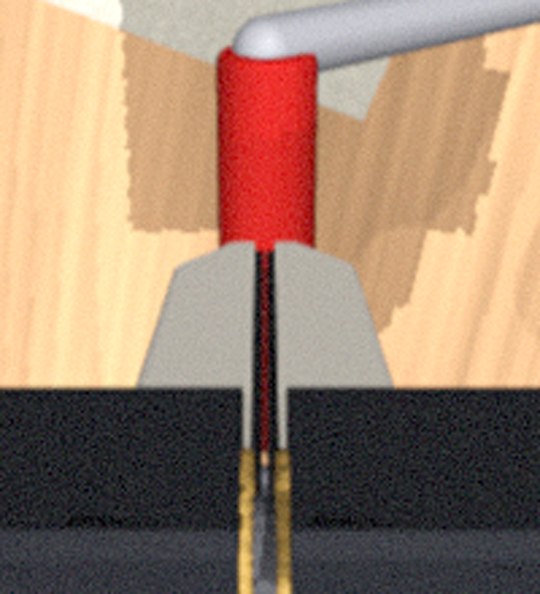

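The shut fingers sit above the bar: their tips cover the red, so the real tips are about 30 mm higher than assumed relative to the bar. I'll reopen, go 30 mm deeper and close again.

```bash
python3 -m inch '[[0,0,0,0,0,0,0],[0,0,0,0,0,0,0],[0,0,0,0,0,0,0],[0,0,0,0,0,0,0],[0,0,0,0,0,0,0],[0,0,0,0,0,0,0],[0,0,0,0,0,0,0],[0,0,0,0,0,0,0],[0,0,0,0,0,0,0],[0,0,0,0,0,0,0]]' 15
python3 -m inch '[[0.03,0,0,0,0,0,0],[0.06,0,0,0,0,0,0],[0.09,0,0,0,0,0,0],[0.12,0,0,0,0,0,0],[0.15,0,0,0,0,0,0],[0.15,0,0,0,0,0,1],[0.15,0,0,0,0,0,1],[0.15,0,0,0,0,0,1],[0.15,0,0,0,0,0,1],[0.15,0,0,0,0,0,1],[0.15,0,0,0,0,0,1],[0.15,0,0,0,0,0,1]]' 15
python3 -m inch '[[0,0,0,0,0,0,1],[0,0,0,0,0,0,1],[0,0,0,0,0,0,1],[0,0,0,0,0,0,1]]' 15
python3 - <<'E'
from h import *
print(readout.state()['tcp_pos'])
w=snap('wrist','w3')['img'][180:420,160:480]
cv2.imwrite('pics/c4.png',cv2.resize(w,(640,480))[:,:,::-1])
E
```

```text
t: 5.45
tcp_pos: [0.496, -0.0395, 0.2251]
eef_rot: [-0.061, 0.704, 0.061, 0.704]
wrist_force: [-0.5, -0.7, 0.3]
width: 0.0756
t: 6.65
tcp_pos: [0.496, -0.0395, 0.1952]
eef_rot: [-0.061, 0.704, 0.061, 0.705]
wrist_force: [0.5, 1.2, -0.8]
width: 0.0416
t: 7.05
tcp_pos: [0.4964, -0.0394, 0.1951]
eef_rot: [-0.061, 0.704, 0.061, 0.705]
wrist_force: [2.6, 0.2, -1.4]
width: 0.0175
[ 0.49636922 -0.03944129  0.19505687]
```

View pics/c4.png

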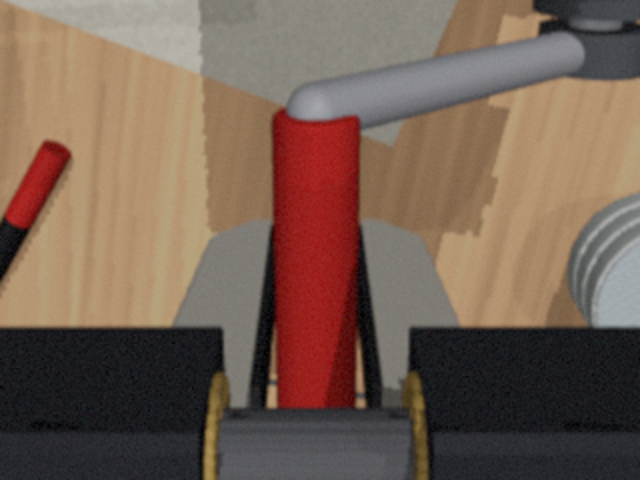

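The bar is between the pads now (width 17.5 mm). Swinging slowly along the arc.

```bash
python3 -m inch '[[-0.017,0,0.015,0,0,0,1],[-0.033,0,0.03,0,0,0,1],[-0.049,0,0.047,0,0,0,1],[-0.063,0,0.064,0,0,0,1],[-0.077,0,0.081,0,0,0,1],[-0.091,0,0.1,0,0,0,1],[-0.103,0,0.118,0,0,0,1],[-0.114,0,0.138,0,0,0,1],[-0.125,0,0.158,0,0,0,1],[-0.135,0,0.178,0,0,0,1],[-0.143,0,0.199,0,0,0,1],[-0.151,0,0.22,0,0,0,1]]' 15
python3 -m inch '[[-0.007,0,0.021,0,0,0,1],[-0.013,0,0.043,0,0,0,1],[-0.018,0,0.065,0,0,0,1],[-0.022,0,0.087,0,0,0,1],[-0.025,0,0.11,0,0,0,1],[-0.026,0,0.132,0,0,0,1],[-0.027,0,0.154,0,0,0,1],[-0.027,0,0.177,0,0,0,1],[-0.026,0,0.199,0,0,0,1],[-0.024,0,0.222,0,0,0,1],[-0.021,0,0.244,0,0,0,1],[-0.017,0,0.266,0,0,0,1]]' 15
```

```text
t: 8.3
tcp_pos: [0.5378, -0.0324, 0.2278]
eef_rot: [-0.062, 0.705, 0.061, 0.704]
wrist_force: [-9.1, -2.3, 9.1]
width: 0.0175
t: 9.5
tcp_pos: [0.5918, -0.0232, 0.2306]
eef_rot: [-0.062, 0.704, 0.061, 0.705]
wrist_force: [-4.2, -2.7, 3.6]
width: 0.0177
```

Working; continuing to about 2.1.

```bash
python3 -m inch '[[0.005,0,0.022,0,0,0,1],[0.011,0,0.044,0,0,0,1],[0.018,0,0.065,0,0,0,1],[0.026,0,0.086,0,0,0,1],[0.035,0,0.107,0,0,0,1],[0.045,0,0.127,0,0,0,1],[0.056,0,0.147,0,0,0,1],[0.068,0,0.166,0,0,0,1],[0.08,0,0.184,0,0,0,1],[0.093,0,0.203,0,0,0,1],[0.108,0,0.22,0,0,0,1],[0.122,0,0.237,0,0,0,1]]' 15
python3 -m inch '[[0.016,0,0.016,0,0,0,1],[0.032,0,0.032,0,0,0,1],[0.049,0,0.046,0,0,0,1],[0.067,0,0.06,0,0,0,1],[0.085,0,0.073,0,0,0,1],[0.104,0,0.086,0,0,0,1],[0.123,0,0.097,0,0,0,1],[0.143,0,0.107,0,0,0,1],[0.164,0,0.117,0,0,0,1],[0.184,0,0.126,0,0,0,1],[0.205,0,0.133,0,0,0,1],[0.205,0,0.133,0,0,0,1]]' 15
python3 - <<'E'
from h import *
a=snap('scene','s3')['img'][180:380,270:430];b=snap('top','t3')['img'][120:280,200:400]
cv2.imwrite('pics/c5.png',np.hstack([cv2.resize(a,(400,500)),cv2.resize(b,(400,500))])[:,:,::-1])
E
```

```text
t: 10.7
tcp_pos: [0.6385, -0.0144, 0.2038]
eef_rot: [-0.061, 0.705, 0.061, 0.704]
wrist_force: [-2.9, -4.1, 2.3]
width: 0.0174
t: 11.9
tcp_pos: [0.6649, -0.0097, 0.1622]
eef_rot: [-0.061, 0.704, 0.061, 0.704]
wrist_force: [0.2, -1.4, -1.9]
width: 0.0175
```

View pics/c5.png

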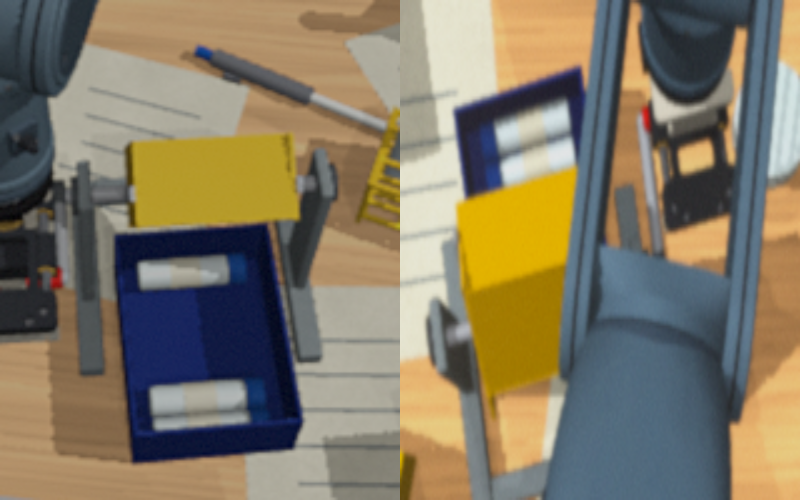

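All three tubes are in the tub: one at its rear (190,272) and two at its front (200,405). Now back along the reverse arc.

```bash
python3 - <<'E'
import numpy as np
def p(c): return 100*np.sin(c-.873),100*np.cos(c-.873)
for k in range(4):
    c0=2.115-k*.54; print([[float(round(-(p(c0-i*.045)[1]-p(c0)[1])/200,3)),0,float(round((p(c0-i*.045)[0]-p(c0)[0])/200,3)),0,0,0,1] for i in range(1,13)])
E
python3 -m inch '[[0,0,0,0,0,0,1],[0,0,0,0,0,0,1],[0,0,0,0,0,0,1],[0,0,0,0,0,0,1],[0,0,0,0,0,0,1]]' 15
```

```text
[[-0.021, 0, -0.008, 0, 0, 0, 1], [-0.042, 0, -0.016, 0, 0, 0, 1], [-0.062, 0, -0.026, 0, 0, 0, 1], [-0.082, 0, -0.037, 0, 0, 0, 1], [-0.102, 0, -0.048, 0, 0, 0, 1], [-0.12, 0, -0.06, 0, 0, 0, 1], [-0.139, 0, -0.073, 0, 0, 0, 1], [-0.156, 0, -0.087, 0, 0, 0, 1], [-0.173, 0, -0.102, 0, 0, 0, 1], [-0.19, 0, -0.117, 0, 0, 0, 1], [-0.205, 0, -0.133, 0, 0, 0, 1], [-0.22, 0, -0.15, 0, 0, 0, 1]]
[[-0.014, 0, -0.018, 0, 0, 0, 1], [-0.027, 0, -0.036, 0, 0, 0, 1], [-0.04, 0, -0.054, 0, 0, 0, 1], [-0.052, 0, -0.074, 0, 0, 0, 1], [-0.062, 0, -0.093, 0, 0, 0, 1], [-0.072, 0, -0.114, 0, 0, 0, 1], [-0.081, 0, -0.134, 0, 0, 0, 1], [-0.089, 0, -0.155, 0, 0, 0, 1], [-0.096, 0, -0.177, 0, 0, 0, 1], [-0.102, 0, -0.198, 0, 0, 0, 1], [-0.108, 0, -0.22, 0, 0, 0, 1], [-0.112, 0, -0.242, 0, 0, 0, 1]]
[[-0.003, 0, -0.022, 0, 0, 0, 1], [-0.005, 0, -0.045, 0, 0, 0, 1], [-0.006, 0, -0.067, 0, 0, 0, 1], [-0.006, 0, -0.09, 0, 0, 0, 1], [-0.006, 0, -0.112, 0, 0, 0, 1], [-0.004, 0, -0.135, 0, 0, 0, 1], [-0.001, 0, -0.157, 0, 0, 0, 1], [0.003, 0, -0.179, 0, 0, 0, 1], [0.008, 0, -0.201, 0, 0, 0, 1], [0.014, 0, -0.223, 0, 0, 0, 1], [0.021, 0, -0.244, 0, 0, 0, 1], [0.029, 0, -0.265, 0, 0, 0, 1]]
[[0.009, 0, -0.021, 0, 0, 0, 1], [0.018, 0, -0.041, 0, 0, 0, 1], [0.029, 0, -0.061, 0, 0, 0, 1], [0.041, 0, -0.08, 0, 0, 0, 1], [0.053, 0, -0.099, 0, 0, 0, 1], [0.066, 0, -0.117, 0, 0, 0, 1], [0.08, 0, -0.135, 0, 0, 0, 1], [0.095, 0, -0.152, 0, 0, 0, 1], [0.11, 0, -0.168, 0, 0, 0, 1], [0.127, 0, -0.184, 0, 0, 0, 1], [0.143, 0, -0.199, 0, 0, 0, 1], [0.161, 0, -0.213, 0, 0, 0, 1]]
t: 12.5
tcp_pos: [0.6646, -0.0098, 0.1632]
eef_rot: [-0.061, 0.704, 0.061, 0.704]
wrist_force: [0.7, -0.3, -3.8]
width: 0.0173
```

```bash
python3 -m inch '[[-0.021,0,-0.008,0,0,0,1],[-0.042,0,-0.016,0,0,0,1],[-0.062,0,-0.026,0,0,0,1],[-0.082,0,-0.037,0,0,0,1],[-0.102,0,-0.048,0,0,0,1],[-0.12,0,-0.06,0,0,0,1],[-0.139,0,-0.073,0,0,0,1],[-0.156,0,-0.087,0,0,0,1],[-0.173,0,-0.102,0,0,0,1],[-0.19,0,-0.117,0,0,0,1],[-0.205,0,-0.133,0,0,0,1],[-0.22,0,-0.15,0,0,0,1]]' 15
python3 -m inch '[[-0.014,0,-0.018,0,0,0,1],[-0.027,0,-0.036,0,0,0,1],[-0.04,0,-0.054,0,0,0,1],[-0.052,0,-0.074,0,0,0,1],[-0.062,0,-0.093,0,0,0,1],[-0.072,0,-0.114,0,0,0,1],[-0.081,0,-0.134,0,0,0,1],[-0.089,0,-0.155,0,0,0,1],[-0.096,0,-0.177,0,0,0,1],[-0.102,0,-0.198,0,0,0,1],[-0.108,0,-0.22,0,0,0,1],[-0.112,0,-0.242,0,0,0,1]]' 15
python3 -m inch '[[-0.003,0,-0.022,0,0,0,1],[-0.005,0,-0.045,0,0,0,1],[-0.006,0,-0.067,0,0,0,1],[-0.006,0,-0.09,0,0,0,1],[-0.006,0,-0.112,0,0,0,1],[-0.004,0,-0.135,0,0,0,1],[-0.001,0,-0.157,0,0,0,1],[0.003,0,-0.179,0,0,0,1],[0.008,0,-0.201,0,0,0,1],[0.014,0,-0.223,0,0,0,1],[0.021,0,-0.244,0,0,0,1],[0.029,0,-0.265,0,0,0,1]]' 15
python3 -m inch '[[0.009,0,-0.021,0,0,0,1],[0.018,0,-0.041,0,0,0,1],[0.029,0,-0.061,0,0,0,1],[0.041,0,-0.08,0,0,0,1],[0.053,0,-0.099,0,0,0,1],[0.066,0,-0.117,0,0,0,1],[0.08,0,-0.135,0,0,0,1],[0.095,0,-0.152,0,0,0,1],[0.11,0,-0.168,0,0,0,1],[0.127,0,-0.184,0,0,0,1],[0.143,0,-0.199,0,0,0,1],[0.152,0,-0.206,0,0,0,1]]' 15
python3 - <<'E'
from h import *
s=snap('wrist','w4')
hh=cv2.cvtColor(s['img'],cv2.COLOR_RGB2HSV);M=(((hh[...,0]<6)|(hh[...,0]>174))&(hh[...,1]>170)&(hh[...,2]>90)).astype('uint8')
k,l,ss,c=cv2.connectedComponentsWithStats(M);print([(ss[i].tolist(),c[i].round(1)) for i in range(1,k) if ss[i,4]>200])
y=np.array([-.173,.985,0]);h=np.array([.4955,-.0396,.244]);print(proj(s,h+.038*y),proj(s,h))
E
```

```text
t: 13.7
tcp_pos: [0.6369, -0.0148, 0.2092]
eef_rot: [-0.061, 0.702, 0.061, 0.706]
wrist_force: [7.2, 3.4, 0.3]
width: 0.0176
t: 14.9
tcp_pos: [0.5897, -0.0233, 0.2332]
eef_rot: [-0.062, 0.702, 0.061, 0.707]
wrist_force: [4.9, 2.5, 5.4]
width: 0.0172
t: 16.1
tcp_pos: [0.5346, -0.0326, 0.2234]
eef_rot: [-0.061, 0.705, 0.061, 0.704]
wrist_force: [3.8, 1.8, -0.0]
width: 0.0176
t: 17.3
tcp_pos: [0.4966, -0.0395, 0.1954]
eef_rot: [-0.061, 0.702, 0.061, 0.706]
wrist_force: [5.0, 6.6, 17.9]
width: 0.0175
[([297, 234, 43, 150, 5507], array([316.6, 306.8])), ([161, 251, 33, 43, 639], array([176.8, 272. ]))]
(np.float64(316.17113898204974), np.float64(234.3854353786658)) (np.float64(316.37606730870175), np.float64(319.41066063333824))
```

The handle is back at its rest projection (row 234, column 316) and pressing against the stop. Releasing, rising and going over the counter.

```bash
python3 -m inch '[[0,0,0,0,0,0,0],[0,0,0,0,0,0,0],[0,0,0,0,0,0,0],[0,0,0,0,0,0,0],[0,0,0,0,0,0,0],[0,0,0,0,0,0,0],[-0.1,0,0,0,0,0,0],[-0.3,0,0,0,0,0,0],[-0.5,0,0,0,0,0,0],[-0.7,0,0,0,0,0,0],[-0.9,0,0,0,0,0,0]]' 15
python3 -m inch '[[0,-0.2,0,0.09,0,0,0],[0,-0.4,0,0.18,0,0,0],[0,-0.6,0,0.27,0,0,0],[0,-0.8,0,0.36,0,0,0],[0,-1,0.04,0.45,0,0,0],[0,-1,0.04,0.54,0,0,0],[0,-1,0.04,0.63,0,0,0],[0,-1,0.04,0.72,0,0,0],[0,-1,0.04,0.81,0,0,0],[0,-1,0.04,0.9,0,0,0],[0,-1,0.04,0.97,0,0,0],[0,-1,0.04,0.97,0,0,0]]' 15
python3 to.py .546 -.281 .28 -1.35
python3 - <<'E'
from h import *
w=snap('wrist','w5');s=snap('scene','s5');t=snap('top','t5')
cv2.imwrite('pics/c6.png',np.hstack([cv2.resize(w['img'],(480,360)),cv2.resize(s['img'][180:300,130:230],(300,360),interpolation=cv2.INTER_CUBIC)])[:,:,::-1])
E
```

```text
t: 18.45
tcp_pos: [0.4942, -0.0397, 0.3751]
eef_rot: [-0.061, 0.704, 0.061, 0.704]
wrist_force: [0.1, 0.2, -0.3]
width: 0.0929
t: 19.65
tcp_pos: [0.5369, -0.2354, 0.3733]
eef_rot: [0.442, 0.552, -0.442, 0.552]
wrist_force: [-0.6, -0.5, -0.7]
width: 0.0929
19.65 [ 0.5369 -0.2354  0.3733] [-0.6   0.28  1.05 -0.    1.81  0.75] [-0.6 -0.5 -0.7] 0.09289913626992685
[ 0.466 -0.005  0.232 -0.001 -0.     0.   ]
```

View pics/c6.png

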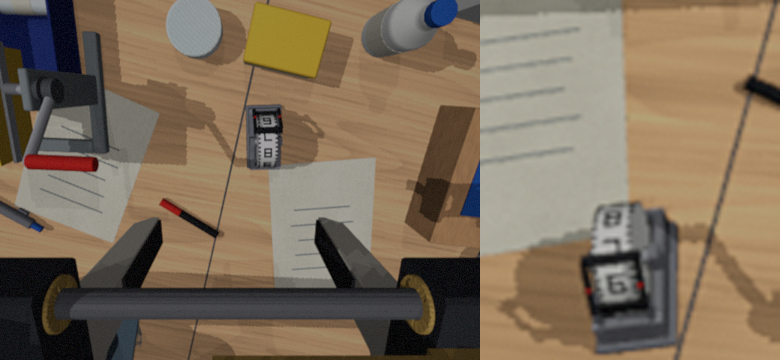

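Run:
```python
from h import *
w,a,b=load('w5'),load('s5'),load('t5')
h=cv2.cvtColor(w['img'],cv2.COLOR_RGB2HSV)
x0,y0,x1,y1=315,125,395,235;hc=h[y0:y1,x0:x1]
m=(((hc[...,0]<8)|(hc[...,0]>172))&(hc[...,1]>120)&(hc[...,2]>60)).astype('uint8')
k,l,st,c=cv2.connectedComponentsWithStats(m);print('red',[(st[i,4],(c[i]+[x0,y0]).round(1)) for i in range(1,k)])
m=((hc[...,1]<35)&(hc[...,2]>150)).astype('uint8')
m=cv2.morphologyEx(m,cv2.MORPH_CLOSE,np.ones((5,5)));k,l,st,c=cv2.connectedComponentsWithStats(m);i=1+st[1:,4].argmax();print('white',st[i]+[x0,y0,0,0,0],c[i]+[x0,y0])
for r in range(st[i,1],st[i,1]+st[i,3],6):
    q=np.where(l[r]==i)[0]; print(r+y0,q.min()+x0,q.max()+x0,end=' | ')
# predicted with current counter estimate
c=np.array([.546,-.281,.052]);yaw=.22;X=np.array([np.cos(yaw),np.sin(yaw),0]);Y=np.array([-np.sin(yaw),np.cos(yaw),0])
print('\npred rim top +-15:',[np.round(proj(w,c+[0,0,.045]+k*Y),1) for k in(.015,-.015)],'rear rim',[np.round(proj(w,c-.032*X+[0,0,.032]+k*Y),1) for k in(.015,-.015)],'housing rear corners',[np.round(proj(w,c*[1,1,0]+[0,0,.039]+j*.06*X+k*Y),1) for j in(1,-1) for k in(.033,-.033)])
cv2.imwrite('pics/c7.png',cv2.resize(w['img'][120:240,300:400],(500,600),interpolation=cv2.INTER_CUBIC)[:,:,::-1])
```

```text
red [(np.int32(15), array([339.6, 155.6])), (np.int32(16), array([372.6, 154.8]))]
white [345 179  25  32 661] [357.04387292 192.69440242]
179 348 364 | 185 345 368 | 191 345 369 | 197 346 369 | 203 348 368 | 209 348 350 | 
pred rim top +-15: [array([344. , 191.7]), array([368.8, 191.7])] rear rim [array([342.9, 215.1]), array([366.7, 215.1])] housing rear corners [array([328.2, 138.2]), array([378.9, 138.2]), array([327.6, 227.5]), array([375.2, 227.4])]
```

View pics/c7.png

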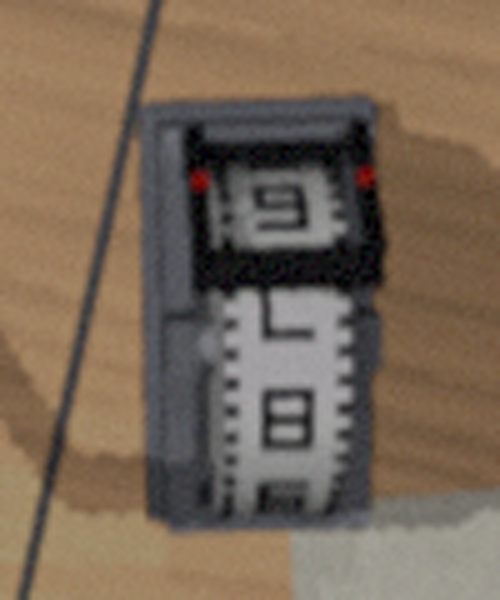

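The crop shows the 6 centred in the window, with 7 and 8 behind it. Predicted and seen rim and housing agree to about 1 mm; yaw is about 0.245. From the 93 mm finger gap in the wrist image, the real tips are about 37 mm above the reported TCP, which explains the miss, so I'll use that offset.

```bash
python3 -m inch '[[0.2,-0.005,0.1,-0.015,0,0,0],[0.4,-0.005,0.232,-0.015,0,0,0],[0.6,-0.005,0.232,-0.015,0,0,0],[0.8,-0.005,0.232,-0.015,0,0,0],[1,-0.005,0.232,-0.015,0,0,0],[1,-0.005,0.232,-0.015,0,0,0]]' 10
python3 to.py .5465 -.281 .042 -1.326
python3 - <<'E'
from h import *
w=snap('wrist','w6');h=cv2.cvtColor(w['img'],cv2.COLOR_RGB2HSV)
x0,y0,x1,y1=270,120,400,300;hc=h[y0:y1,x0:x1]
m=(((hc[...,0]<8)|(hc[...,0]>172))&(hc[...,1]>120)&(hc[...,2]>60)).astype('uint8')
k,l,st,c=cv2.connectedComponentsWithStats(m);print('red',[(st[i,4],(c[i]+[x0,y0]).round(1)) for i in range(1,k)])
m=((hc[...,1]<35)&(hc[...,2]>140)).astype('uint8')
m=cv2.morphologyEx(m,cv2.MORPH_CLOSE,np.ones((7,7)));k,l,st,c=cv2.connectedComponentsWithStats(m);i=1+st[1:,4].argmax()
for r in range(st[i,1],st[i,1]+st[i,3],8):
    q=np.where(l[r]==i)[0]; print(r+y0,q.min()+x0,q.max()+x0,end=' | ')
c=np.array([.5465,-.281,.052]);yaw=.245;X=np.array([np.cos(yaw),np.sin(yaw),0]);Y=np.array([-np.sin(yaw),np.cos(yaw),0])
print('\npred rim top',[np.round(proj(w,c+[0,0,.045]+k*Y),1) for k in(.015,-.015)],'rear',[np.round(proj(w,c-.032*X+[0,0,.032]+k*Y),1) for k in(.015,-.015)])
p0=readout.state()['tcp_pos'];print('tip centreline',proj(w,p0+[0,0,.04]))
E
```

```text
t: 20.4
tcp_pos: [0.5426, -0.2783, 0.1672]
eef_rot: [0.435, 0.562, -0.435, 0.553]
wrist_force: [-0.3, -0.0, -0.6]
width: 0.0933
20.4 [ 0.5426 -0.2783  0.1672] [-0.66  0.38  1.39 -0.    1.38  0.67] [-0.3 -0.  -0.6] 0.09334374139823734
[ 0.626  0.02   0.024  0.001 -0.006  0.005]
red [(np.int32(42), array([297. , 173.5])), (np.int32(39), array([353.2, 173.5]))]
213 309 334 | 221 304 345 | 229 304 345 | 237 304 345 | 245 305 345 | 253 305 345 | 261 306 344 | 269 310 340 | 
pred rim top [array([302.6, 234.9]), array([344.8, 235. ])] rear [array([303.9, 270.2]), array([343.1, 270.3])]
tip centreline (np.float64(320.8378658106695), np.float64(311.45341647136695))
```

```bash
python3 -m inch '[[0.15,0.02,0.026,0,0,0,0],[0.3,0.02,0.026,0,0,0,0],[0.4,0.02,0.026,0,0,0,0],[0.5,0.02,0.026,0,0,0,0],[0.58,0.02,0.026,0,0,0,0],[0.626,0.02,0.026,0,0,0,0],[0.626,0.02,0.026,0,0,0,0]]' 10
python3 -m inch '[[0,0,0,0,0,0,1],[0,0,0,0,0,0,1],[0,0,0,0,0,0,1],[0,0,0,0,0,0,1],[0,0,0,0,0,0,1],[0,0,0,0,0,0,1],[0,0,0,0,0,0,1],[0,0,0,0,0,0,1],[0,0,0,0,0,0,1],[0,0,0,0,0,0,1],[0,0,0,0,0,0,1],[0,0,0,0,0,0,1]]' 10
python3 to.py .5465 -.281 .042 -1.326
```

```text
t: 21.15
tcp_pos: [0.552, -0.2854, 0.0491]
eef_rot: [0.435, 0.557, -0.435, 0.558]
wrist_force: [-0.4, -0.2, 0.5]
width: 0.0931
t: 22.35
tcp_pos: [0.5502, -0.281, 0.0481]
eef_rot: [0.436, 0.559, -0.434, 0.555]
wrist_force: [-2.5, 10.5, 5.1]
width: 0.0302
22.35 [ 0.5502 -0.281   0.0481] [-0.65  0.49  1.53  0.    1.12  0.67] [-2.5 10.5  5.1] 0.030174673440330622
[ 0.03  -0.018 -0.004 -0.    -0.004  0.001]
```

The wheel is pinched (30.2 mm). First stroke: roll the tool back 54° about the wheel axis.

```bash
python3 -m inch '[[-0.002,0.001,-0.01,0,0,0.05,1],[-0.004,0.002,-0.01,0,0,0.1,1],[-0.006,0.003,-0.01,0,0,0.15,1],[-0.008,0.004,-0.01,0,0,0.2,1],[-0.01,0.005,-0.01,0,0,0.25,1],[-0.012,0.006,-0.01,0,0,0.3,1],[-0.014,0.006,-0.01,0,0,0.35,1],[-0.016,0.007,-0.01,0,0,0.4,1],[-0.018,0.008,-0.01,0,0,0.45,1],[-0.02,0.008,-0.01,0,0,0.5,1],[-0.022,0.008,-0.01,0,0,0.55,1],[-0.024,0.008,-0.01,0,0,0.6,1]]' 10
python3 - <<'E'
from h import *
st=readout.state();R1=R.from_quat(st['eef_rot']);print(st['tcp_pos'].round(4),st['joint_positions'].round(2),st['wrist_force'].round(1),st['width'],R1.as_matrix()[:,0].round(3),np.degrees((ori([0,0,-1],[np.cos(-1.326),np.sin(-1.326),0]).inv()*R1).as_rotvec()).round(1))
E
```

```text
t: 23.55
tcp_pos: [0.5523, -0.2807, 0.0547]
eef_rot: [0.641, 0.298, -0.132, 0.695]
wrist_force: [-5.0, 9.5, 3.2]
width: 0.0299
[ 0.5523 -0.2807  0.0547] [-1.26  0.5   2.12  1.28  1.01 -0.95] [-5.   9.5  3.2] 0.029945335594756293 [ 0.788  0.199 -0.583] [-0.1  0.1 54.3]
```

```bash
python3 -m inch '[[0,0,0,0,0,0,0],[0,0,0,0,0,0,0],[0,0,0,0,0,0,0],[0,0,0,0,0,0,0],[0,0,0,0,0,0,0],[0,0,0,0,0,0,0],[0,0,0,0,0,0,0]]' 10
python3 - <<'E'
from h import *
s=snap('scene','s7');i=s['img'][240:310,140:220]
j=load('s5')['img'][240:310,140:220]
cv2.imwrite('pics/c8.png',np.hstack([cv2.resize(q,(400,350),interpolation=cv2.INTER_CUBIC) for q in(j,i)])[:,:,::-1])
E
```

```text
t: 24.25
tcp_pos: [0.5526, -0.2825, 0.0533]
eef_rot: [0.641, 0.299, -0.135, 0.694]
wrist_force: [-0.7, -0.2, -0.4]
width: 0.0812
```

View pics/c8.png

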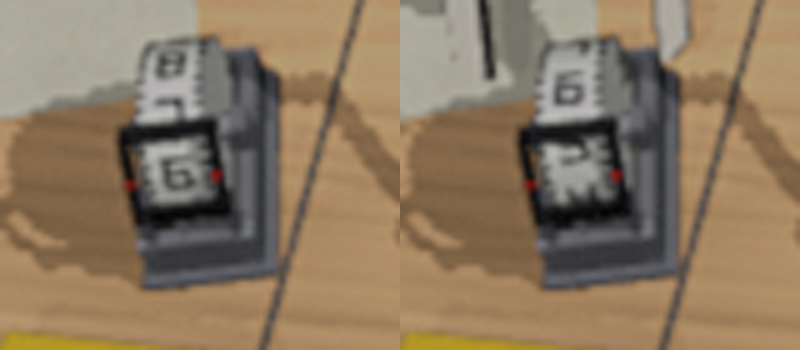

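Right view: the 5 is just above and the 4 just below the marks, so about 4.5, and the stroke was faithful. Swinging back open, then pinching and making the second equal stroke.

```bash
python3 -m inch '[[0.001,-0.002,0,0,0,-0.05,0],[0.001,-0.004,0,0,0,-0.1,0],[0.002,-0.006,0,0,0,-0.15,0],[0.003,-0.008,0,0,0,-0.2,0],[0.004,-0.01,0,0,0,-0.25,0],[0.005,-0.012,0,0,0,-0.3,0],[0.006,-0.014,0,0,0,-0.35,0],[0.006,-0.016,0,0,0,-0.4,0],[0.007,-0.018,0,0,0,-0.45,0],[0.008,-0.02,0,0,0,-0.5,0],[0.008,-0.022,0,0,0,-0.55,0],[0.008,-0.024,0,0,0,-0.6,0]]' 10
python3 -m inch '[[0,0,0,0,0,0,1],[0,0,0,0,0,0,1],[0,0,0,0,0,0,1],[0,0,0,0,0,0,1],[0,0,0,0,0,0,1],[0,0,0,0,0,0,1],[0,0,0,0,0,0,1],[0,0,0,0,0,0,1],[0,0,0,0,0,0,1],[0,0,0,0,0,0,1],[0,0,0,0,0,0,1],[0,0,0,0,0,0,1]]' 10
python3 to.py .5465 -.281 .048 -1.326
```

```text
t: 25.5
tcp_pos: [0.5509, -0.2829, 0.0486]
eef_rot: [0.434, 0.558, -0.436, 0.557]
wrist_force: [0.2, 0.0, -1.1]
width: 0.093
t: 26.7
tcp_pos: [0.5503, -0.281, 0.0482]
eef_rot: [0.436, 0.558, -0.435, 0.556]
wrist_force: [-1.8, 4.5, 4.9]
width: 0.0299
26.7 [ 0.5503 -0.281   0.0482] [-0.65  0.49  1.53  0.    1.12  0.67] [-1.8  4.5  4.9] 0.02987159701245513
[ 0.001 -0.018 -0.005 -0.    -0.002  0.   ]
```

```bash
python3 -m inch '[[-0.002,0.001,0,0,0,0.05,1],[-0.004,0.002,0,0,0,0.1,1],[-0.006,0.003,0,0,0,0.15,1],[-0.008,0.004,0,0,0,0.2,1],[-0.01,0.005,0,0,0,0.25,1],[-0.012,0.006,0,0,0,0.3,1],[-0.014,0.006,0,0,0,0.35,1],[-0.016,0.007,0,0,0,0.4,1],[-0.018,0.008,0,0,0,0.45,1],[-0.02,0.008,0,0,0,0.5,1],[-0.022,0.008,0,0,0,0.55,1],[-0.024,0.008,0,0,0,0.6,1]]' 10
python3 -m inch '[[0,0,0,0,0,0,1],[0,0,0,0,0,0,1],[0,0,0,0,0,0,0],[0,0,0,0,0,0,0],[0,0,0,0,0,0,0],[0,0,0,0,0,0,0],[0,0,0,0,0,0,0],[0,0,0,0,0,0,0],[0,0,0,0,0,0,0],[0,0,0,0,0,0,0],[0,0,0,0,0,0,0],[0,0,0,0,0,0,0]]' 10
python3 -m inch '[[-0.1,0,0,0,0,0,0],[-0.25,0,0,0,0,0,0],[-0.4,0,0,0,0,0,0],[-0.5,0,0,0,0,0,0],[-0.5,0,0,0,0,0,0]]' 10
python3 - <<'E'
from h import *
s=snap('scene','s8');t=snap('top','t8')
i=cv2.resize(s['img'][240:310,140:220],(400,350),interpolation=cv2.INTER_CUBIC);j=cv2.resize(s['img'][190:365,230:430],(400,350))
cv2.imwrite('pics/c9.png',np.hstack([i,j])[:,:,::-1])
for n,q,o in(('scene',s,load('scene0')),('top',t,load('top0'))):
    h=cv2.cvtColor(q['img'],cv2.COLOR_RGB2HSV);M=(((h[...,0]<6)|(h[...,0]>174))&(h[...,1]>170)&(h[...,2]>90)).astype('uint8')
    k,l,st,c=cv2.connectedComponentsWithStats(M);print(n,[(st[x,4],c[x].round(1)) for x in range(1,k) if st[x,4]>25])
E
```

```text
t: 27.9
tcp_pos: [0.5524, -0.2807, 0.0548]
eef_rot: [0.641, 0.298, -0.132, 0.695]
wrist_force: [-5.2, 9.2, 3.9]
width: 0.0298
t: 29.1
tcp_pos: [0.5525, -0.2826, 0.053]
eef_rot: [0.641, 0.299, -0.135, 0.694]
wrist_force: [-0.6, 0.7, -0.3]
width: 0.0928
t: 29.6
tcp_pos: [0.4731, -0.3042, 0.1129]
eef_rot: [0.64, 0.298, -0.136, 0.695]
wrist_force: [-0.2, -0.0, -0.1]
width: 0.0931
scene [(np.int32(247), array([272.9, 213.3])), (np.int32(78), array([253.1, 222.5]))]
top [(np.int32(300), array([357.8, 235.7])), (np.int32(111), array([392.2, 300. ]))]
```

View pics/c9.png

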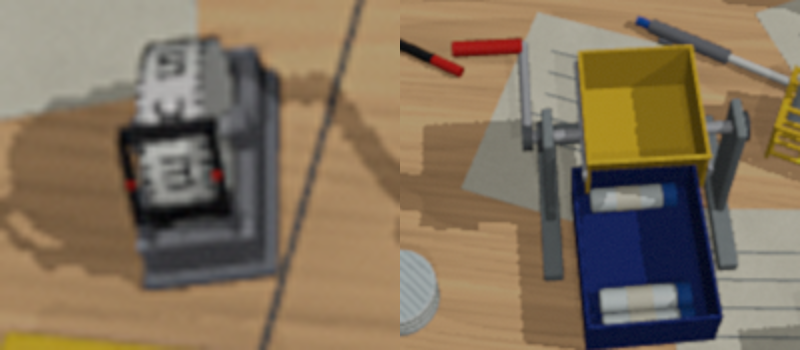

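```bash
python3 -c "
from h import *
print(order.finish_job())"
```

```text
the job is handed in; nothing more can be done
None
```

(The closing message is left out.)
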